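Load milling blocks into the inclined magazine rail past its spring catch

ROBOT

A 7-joint arm with a two-finger parallel gripper is mounted at the origin on a cart in front of the work surface, level with it; the furniture and walls round the work are solid. World frame = base frame: x ahead of the robot, y to its left, z up, the work surface at z = 0. Lengths are in m, angles in rad, forces in N, time in s.
With the tool pointing down it reaches from about 0.4 to 0.85 m from the base axis. Payload 6.9 kg.
Tool frame: the origin (TCP) lies between the finger pads; the fingertips stand 14 mm ahead of it and the grasp point (between the pads) lies 5 mm behind it (arm.tips_ahead is the distance from the TCP to the fingertips, in m); z points along the fingers, y is the line along which they close (so a half turn about z gives the same grasp; the last joint's range is limited). The gripper opens to 85 mm and grips with 20 to 120 N. Pads are 22 mm wide; open, the fingers measure 114 mm over their backs; the gripper's body (76 mm by 85 mm) begins 54 mm behind the grasp point. The pads swing forward as they close: fully open they stand 13 mm farther back than shut.
Start: joints at [1.306, 0.507, -0.238, 1.5, 0.126, 1.149, -0.155], TCP at [0.226, -0.583, 0.216] pointing down, gripper open.
Joint ranges: [-3.08, 3.08], [-0.24, 2.05], [-1.43, 1.35], [0, 2.5], [-1.52, 4.66], [0.17, 1.96], [-2.89, 2.89]. Speed limits (rad/s): [2.39, 2.39, 3.14, 3.14, 3.14, 3.14, 3.14].

INTERFACE

Orientations are given as a 3x3 rotation matrix whose columns are the frame's x, y, z axes.
In Python, from workcell import arm gives the robot as it stands. The module is installed in compiled form; this text tells all that it offers.
- The arm moves only by the tool apply_moves, never from a script. Its argument "commands" is a list that holds one entry, the list of rows, each a list of 6 numbers: the shift along the tool's x, y, z in mm, then the turn, a rotation vector about the tool's x, y, z in rad. In form: [[[x, y, z, ax, ay, az], ...]]. A call has 1 to 12 rows; each row is the pose to reach, as a shift and turn from the pose commanded when the call began, along the tool's axes at that moment; what a row does not reach only later rows make up. A row lasts 1/8 s, in which the tool goes at most 62.5 mm and 10.7 degrees, less where a joint would pass 70% of its speed; a pose out of reach is approached as far as the arm can. A call with a gripper value outside its range is refused whole. "gripper" is the opening, from -1 (shut) to 1 (fully open), set as the call begins (left out, the last holds). The fingers move at their own pace and stop on an object; "grip_force" is the grip in N (left out, the last holds). Time passes only in rows, so rows that repeat a pose let the fingers close. It gives the time, the measured TCP pose, the force, the opening and the grip force at its end, in the units of the state.
- arm.get_obs(): the state, without advancing time (a new reading comes with each control period).
- arm.get_image(name): name is "side" or "top"; returns the picture (420x560x3 uint8, red, green, blue); there is no depth.
- arm.camera_info(name): a dict with "vfov" (degrees; the focal length in pixels is half the picture's height over the tangent of half this angle, whatever the lens; pixels are square), "cx", "cy" (the principal point, pixels), "D" ([k1, k2, p1, p2, k3] as OpenCV has them; the pictures are not rectified), "R" (3x3) and "t" (3): a world point X has camera coordinates R X + t. Camera axes: x right, y down, z forward; pixel columns grow to the right and rows downward; lengths in m; the calibration is good to about 2 mm. A picture is of the moment at which its call begins. camera_info takes no time and is no camera call.
- arm.hand_in(): hands the job in; it is judged then, once.
Trained networks look in the newest picture that a camera, given by its name, has taken for a name from the list of things; names that differ only in an ending like _2 or _b are one class to them, and where a whole thing is asked for, a point or a joint stands for the part that bears it (a point fixed in the world has none). Each returns a list of dicts, best first, with "p" (0 to 1); they miss things now and then, are a little off and sometimes report something else, mostly with a low value. They report only what shows in the picture. A call takes as long as a camera call. They do not tell look-alikes from the thing itself.
- arm.look_for(thing, camera): "rect" ([left, top, right, bottom] in pixels, round what is visible of it).
- arm.cut_out(thing, camera): "pixels" (420x560 bool, what is visible of it) and "rect" ([left, top, right, bottom] in pixels, round what is visible of it).
The state is a dict: "clock": time; "q": joint angles; "joint_velocities": joint speeds; "effort": joint torques, N m; "tool_pos": TCP position; "tool_rot": TCP orientation; "force": force on the tool from outside, world axes, zero at the start; "ft_torque": the same for the moment, N m; "gripper_width": finger opening in m; "grip_force": force on a finger pad.
Only numpy, scipy, OpenCV 4.12 (cv2) and the standard library are available. Lean on these libraries where they do the work, as an engineer would, in place of code of your own. Each camera call takes 0.05 s, during which the arm holds its last target. There are 200 camera calls.

TASK

Load the two large milling blocks that lie loose on the bench into the inclined magazine rail, behind the one already in it and facing the same way, pins uphill: push each in at the open low end until the spring catch in the floor has snapped up behind it. Leave the little block, the bottle with the needle, the plaster cast and the powder jar where they are.

Things in the scene. Friction and masses are not known exactly. Their poses are not given: they have to be found in the camera images.
- rail: The magazine: straight aluminium channel, fixed, 236 mm long, sloping up at 0.21 rad. Origin: middle of its low open end, where its floor starts flush with the bench; x level, pointing uphill, y left, z up. A point s along the floor is at x = 0.978 s, z = 0.208 s. Channel 39 mm wide between 4 mm walls (from s = 17 mm). The floor is slippery: blocks slide back down unless the catch holds them.
- rail_mouth (a point): Same point as the rail's origin. Two upright guides, 25 mm high, flare out here: 63 mm apart at x = -26 mm, 39 mm at x = 12 mm. A block goes in here, sliding from the bench up the floor, and pushes those ahead up the channel. The channel is open above to s = 33 mm; then lips 22.5 mm above the floor, 20 mm apart, cover its sides (tops 27 mm above the floor).
- rail_end (a point): The point on the channel floor at its upper end stop, s = 228 mm: 223 mm ahead of the rail's origin and 48 mm up. With three blocks in, the column has 11 mm of play between catch and stop. A foot plate 80 mm wide, 4 mm high, lies under the rail from x = 50 to 230 mm.
- catch (a joint): Spring catch: steel tongue 10 mm wide in the middle of the channel floor, hinged at s = 4 mm, rising up the slope to a square end at s = 28 mm, 6 mm above the floor. 0 rad = up, about 0.24 = flush with the floor. A block riding over presses it down (under 1 N); once the block's rear face is past s = 28 mm it springs up and the block rests back on it. Push the rear face to s = 30 to 36 mm.
- block_a: White ceramic milling block 50 x 36 x 20 mm, 0.12 to 0.2 kg; on one end a steel disc (14 mm across, 3 thick) and a pin (8 mm across, 10 long, its tip 38 mm from the block's centre), both 10 mm up. Origin: centre of the ceramic's underside; x lengthwise towards the pin, z up. Lies loose, to be loaded.
- block_b: White ceramic milling block 50 x 36 x 20 mm, 0.12 to 0.2 kg; on one end a steel disc (14 mm across, 3 thick) and a pin (8 mm across, 10 long, its tip 38 mm from the block's centre), both 10 mm up. Origin: centre of the ceramic's underside; x lengthwise towards the pin, z up. Lies loose, to be loaded; same as the other.
- loaded_block: White ceramic milling block 50 x 36 x 20 mm, 0.12 to 0.2 kg; on one end a steel disc (14 mm across, 3 thick) and a pin (8 mm across, 10 long, its tip 38 mm from the block's centre), both 10 mm up. Origin: centre of the ceramic's underside; x lengthwise towards the pin, z up. Already in the rail, pin uphill, resting on the catch; the new blocks push it up the channel.
- small_block: A bystander: little single-crown block of the same make, 22 x 19 x 15 mm with the same disc and pin (pin tip 24 mm from its centre). Not for this rail. Origin: centre of the ceramic's underside.
- needle_bottle: A bystander: white squeeze bottle 47 mm across and 148 mm tall with a dispensing needle, standing. Origin: centre of its underside.
- cast: A bystander: plaster dental cast 52 x 67 x 26 mm, to the right of the rail, further up. Origin: centre of its underside.
- powder_jar: A bystander: screw-cap powder jar 36 mm across, 43 mm tall, to the right of the rail's low end. Origin: centre of its underside.
- bur_box: Fixed: wooden tool box, 195 mm wide (y), 120 mm deep (x), 40 mm high, its lid standing open on the side towards the robot: in world axes the lid fills x 0.41 to 0.48, y -0.245 to -0.045, up to z 0.151. Keep clear of it. Origin: centre of the box's underside. The gas burner (always at x 0.25 to 0.35, y 0.09 to 0.19) is 118 mm tall.
Not all that is in view belongs to the job. Leave any blue look-alike of the block_a alone. What is shaped like the block_b but green is not meant.

How it is judged:
By the outcome, as a careful person would: the job done as asked, in the order asked, and still so for the second after the job is handed in, with the robot touching nothing.
It also fails if it takes over 67 s, if anything falls off the work surface, if the arm or the gripper's body presses on something with over 40 N, if the wrist force passes 120 N, or if a joint passes its speed limit or range.

## Working session

There is one attempt and no reset: what is moved stays moved. The work goes in short steps, Python scripts to look and compute and a tool call to move; the robot and the scene stay as the last step left them, time stands still between calls to the robot, and variables do not carry over. Pictures are saved under pics/ and viewed, at most 10 in all, crops included, and the job is handed in when it is done.

Besides the shell and the picture viewer there is one more tool, called after "Emit:" by a JSON object that holds its "fn" and its "kwargs". apply_moves: Moves the arm, as the interface text tells. Its arguments: {"type":"object","properties":{"commands":{"type":"array"},"gripper":{"type":"number"},"grip_force":{"type":"number"}},"required":["commands"]}

```bash
mkdir -p pics; python3 - <<'E'
from workcell import arm
import cv2,numpy as np
o=arm.get_obs();print(o['clock'],o['tool_pos'],np.round(o['tool_rot'],3),o['gripper_width'])
for c in('side','top'):
    im=arm.get_image(c);cv2.imwrite(f'pics/{c}0.png',im[:,:,::-1])
    i=arm.camera_info(c);print(c,i)
for c in('top','side'):
  for n in('block_a','rail','small_block'):
    for d in arm.look_for(n,c): print(c,n,np.round(d['rect']),round(d['p'],2))
E
```

```text
0.0 [ 0.22621433 -0.58205937  0.21522307] [[ 0.932  0.362 -0.001]
 [ 0.362 -0.932  0.002]
 [-0.    -0.002 -1.   ]] 0.08498122482625273
side {'vfov': 43.646795128430796, 'cx': 278.5002161922811, 'cy': 207.84282439481134, 'D': array([-0.11354296,  0.        ,  0.        ,  0.        ,  0.        ]), 'R': array([[ 0.9616079 , -0.27304133,  0.02754398],
       [-0.07295661, -0.35111027, -0.9334875 ],
       [ 0.26455164,  0.89563944, -0.35755058]]), 't': array([-0.53975372,  0.09388335,  1.48141344])}
top {'vfov': 44.173952502857205, 'cx': 282.69072065170116, 'cy': 213.62642297848373, 'D': array([-0.0495182,  0.       ,  0.       ,  0.       ,  0.       ]), 'R': array([[-0.0272288 , -0.99957157, -0.01073609],
       [-0.98916915,  0.02849197, -0.14398819],
       [ 0.14423239,  0.00669918, -0.98952117]]), 't': array([-0.0219916 ,  0.53586429,  1.21493774])}
top block_a [139. 244. 158. 272.] 0.9
top block_a [292. 147. 309. 170.] 0.68
top block_a [142. 286. 165. 314.] 0.65
top block_a [334. 148. 358. 161.] 0.57
top rail [154. 143. 226. 242.] 0.68
top small_block [405. 229. 419. 238.] 0.46
top small_block [292. 146. 310. 168.] 0.18
side block_a [333. 239. 352. 254.] 0.68
side block_a [227. 212. 245. 256.] 0.48
side block_a [314. 224. 334. 236.] 0.46
side block_a [253. 175. 306. 213.] 0.21
side small_block [284. 274. 293. 283.] 0.39
```

View pics/top0.png

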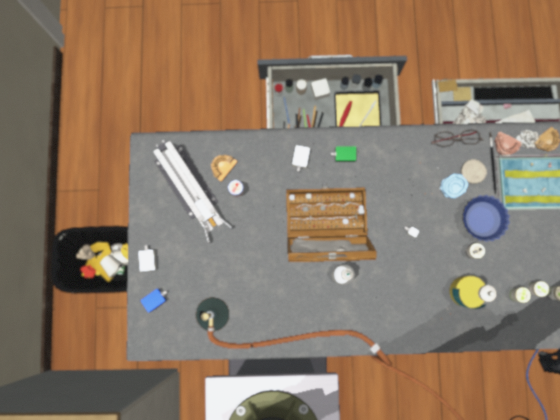

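View pics/side0.png

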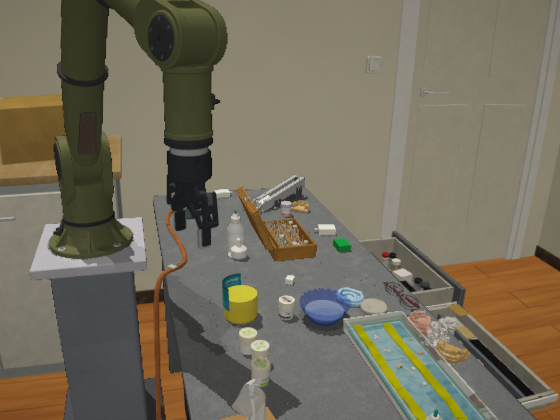

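The top view shows white blocks at (147,260) and (301,157). The look-alikes are blue at (153,299) and green at (345,153). The rail's mouth is near (220,222) and its upper end near (170,150).

```bash
cat > h.py <<'E'
from workcell import arm
import cv2,numpy as np
def K(i):
    f=210/np.tan(np.radians(i['vfov']/2)); return np.array([[f,0,i['cx']],[0,f,i['cy']],[0,0,1]])
def w(uv,z,c='top'):
    i=arm.camera_info(c);p=cv2.undistortPoints(np.float64(uv).reshape(-1,1,2),K(i),i['D']).reshape(-1,2)
    d=np.c_[p,np.ones(len(p))]@i['R'];o=-i['R'].T@i['t']
    return o+d*((z-o[2])/d[:,2])[:,None]
def px(X,c='top'):
    i=arm.camera_info(c);return cv2.projectPoints(np.float64(X).reshape(-1,1,3),cv2.Rodrigues(i['R'])[0],i['t'],K(i),i['D'])[0].reshape(-1,2)
E
python3 - <<'E'
from h import *
im=arm.get_image('top')
for n in('block_a','needle_bottle','powder_jar','cast','small_block','bur_box','rail'):
  for d in arm.cut_out(n,'top'):
    m=d['pixels'].astype(np.uint8)
    if m.sum()<10: continue
    r=cv2.minAreaRect(cv2.findNonZero(m)); print(n,round(d['p'],2),np.round(r[0],1),np.round(w([r[0]],.01)[0,:2],3),np.round(w(cv2.boxPoints(r),.02)[:,:2],3).tolist())
def crop(u0,v0,wd,ht,s): return cv2.resize(im[v0:v0+ht,u0:u0+wd],None,fx=s,fy=s,interpolation=cv2.INTER_CUBIC)
a=crop(130,135,130,145,4)
b=np.zeros((580,240,3),np.uint8);b[:240]=crop(278,132,40,40,6);b[300:540]=crop(130,240,40,40,6)
cv2.imwrite('pics/c1.png',np.hstack([a,b])[:,:,::-1])
E
```

```text
block_a 0.76 [343.  153.5] [ 0.688 -0.193] [[0.706, -0.163], [0.704, -0.223], [0.665, -0.221], [0.667, -0.161]]
block_a 0.68 [147.2 257.8] [0.439 0.3  ] [[0.469, 0.32], [0.471, 0.279], [0.408, 0.274], [0.406, 0.315]]
block_a 0.64 [155.  298.8] [0.339 0.28 ] [[0.337, 0.317], [0.374, 0.264], [0.341, 0.239], [0.303, 0.291]]
block_a 0.64 [235.5 187.5] [0.609 0.079] [[0.609, 0.104], [0.633, 0.079], [0.605, 0.052], [0.58, 0.078]]
block_a 0.51 [300.6 157.1] [ 0.682 -0.086] [[0.654, -0.064], [0.711, -0.074], [0.705, -0.107], [0.648, -0.098]]
needle_bottle 0.55 [342.3 273.6] [ 0.387 -0.178] [[0.397, -0.141], [0.421, -0.193], [0.377, -0.213], [0.353, -0.161]]
needle_bottle 0.17 [190.  188.4] [0.61  0.194] [[0.707, 0.303], [0.751, 0.234], [0.512, 0.083], [0.469, 0.151]]
powder_jar 0.76 [235.  187.5] [0.609 0.081] [[0.626, 0.097], [0.625, 0.062], [0.587, 0.063], [0.588, 0.097]]
powder_jar 0.75 [410.4 230.7] [ 0.488 -0.351] [[0.485, -0.327], [0.505, -0.338], [0.488, -0.369], [0.468, -0.358]]
powder_jar 0.58 [342.5 273. ] [ 0.389 -0.179] [[0.411, -0.153], [0.409, -0.204], [0.366, -0.202], [0.368, -0.151]]
cast 0.74 [221.6 164.3] [0.669 0.114] [[0.66, 0.153], [0.709, 0.11], [0.674, 0.072], [0.625, 0.115]]
bur_box 0.39 [343. 273.] [ 0.389 -0.18 ] [[0.413, -0.153], [0.412, -0.206], [0.364, -0.204], [0.365, -0.151]]
rail 0.71 [187.8 184.7] [0.619 0.199] [[0.708, 0.299], [0.75, 0.231], [0.529, 0.098], [0.489, 0.165]]
```

View pics/c1.png

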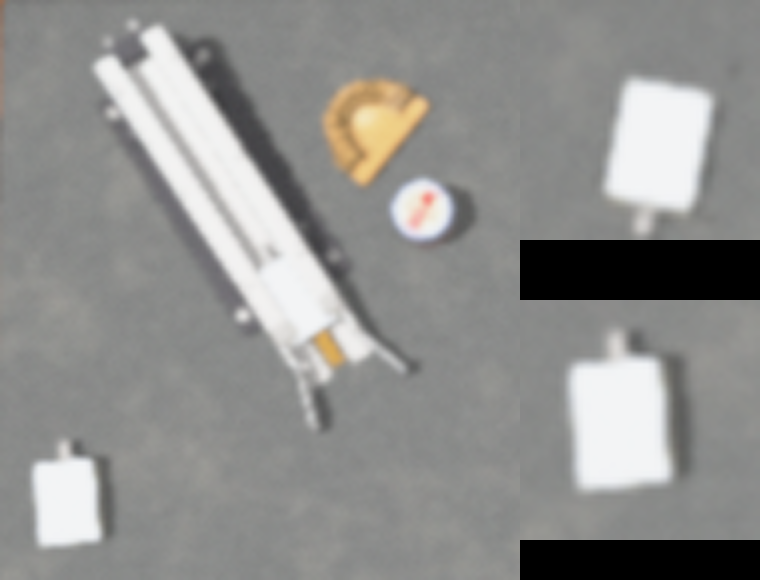

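The crop shows both pins: block 1 (left) points away from the robot and block 2 (far) points towards it. The rail's guide tips are at crop (316,428) and (413,370), and its upper outer corners at (94,66) and (166,26).

```bash
cat >> h.py <<'E'
from scipy.optimize import least_squares
def c2u(p,u0=130,v0=135,s=4): return (np.float64(p)+.5)/s-.5+[u0,v0]
def S(s,y,h): return [(.978*s-.208*h)/1e3,y/1e3,(.208*s+.978*h)/1e3]
def T(P,q):
    P=np.float64(P);c,s=np.cos(q[2]),np.sin(q[2]);return np.c_[q[0]+c*P[:,0]-s*P[:,1],q[1]+s*P[:,0]+c*P[:,1],P[:,2]]
def fit(P,uv,q0,c='top'):
    r=least_squares(lambda q:(px(T(P,q),c)-uv).ravel(),q0);return r.x,r.fun.reshape(-1,2)
E
python3 - <<'E'
from h import *
P=[[-.026,.0325,.025],[-.026,-.0325,.025],S(236,23.5,27),S(236,-23.5,27)]
uv=c2u([[316,428],[413,370],[94,66],[166,26]])
q,r=fit(P,uv,[.52,.13,.6]);print('rail',np.round(q,4),np.round(r,1).tolist())
B=[[-.025,.018,.02],[-.025,-.018,.02],[.025,.018,.02],[.025,-.018,.02],[.038,0,.010]]
# insets 6x : far block inset origin (520,0) ; left inset (520,300)
fb=(np.float64([[713,95],[628,78],[690,213],[604,194],[641,236]])-[520,0])
# far: pin down in image -> -x ; left of pin = image right
lb=(np.float64([[577,491],[672,480],[570,364],[661,354],[617,331]])-[520,300])
for n,p,u0,v0,y0 in(('far',fb,278,132,3.1),('left',lb,130,240,0)):
    uvb=c2u(p,u0,v0,6);q2,r2=fit(B,uvb,[.6,0,y0]);print(n,np.round(q2,4),np.round(r2,1).tolist())
im=arm.get_image('top');im=im[135:280,130:260];v=cv2.resize(im,None,fx=5.5,fy=4,interpolation=cv2.INTER_CUBIC)
v=cv2.resize(im,None,fx=4,fy=4,interpolation=cv2.INTER_CUBIC)
def L(pts,col):
    a=(px(T(pts,q))-[130,135]+.5)*4-.5;cv2.polylines(v,[np.int32(a)],False,col,1)
for y in(23.5,10,-10,-23.5):L([S(33,y,27),S(236,y,27)],(255,0,0))
L([S(33,23.5,27),S(33,-23.5,27)],(255,0,0));L([S(4,5,0),S(28,5,6),S(28,-5,6),S(4,-5,0)],(0,0,255))
L([S(29,18,20),S(79,18,20),S(79,-18,20),S(29,-18,20),S(29,18,20)],(0,160,0))
for y in(1,-1):L([[-.026,.0325*y,.025],[.012,.0205*y,.025]],(255,0,255))
cv2.imwrite('pics/ov.png',v[:,:,::-1])
R=np.array([np.cos(q[2]),np.sin(q[2])])
for n,uv,z in(('jar',[235,187.5],.043),('cast',[221.6,164.3],.026)):
    d=w([uv],z)[0,:2]-q[:2];print(n,np.round([d@R,d@[-R[1],R[0]]],3))
E
```

```text
rail [0.5119 0.1294 0.5584] [[0.9, 0.3], [-1.0, 0.1], [0.8, 0.1], [-0.7, -0.4]]
far [ 0.6828 -0.0859  2.9115] [[-0.0, 0.1], [0.1, 0.2], [-0.1, -0.5], [0.1, -0.1], [-0.1, 0.2]]
left [0.4331 0.2997 0.0889] [[0.6, -0.5], [-0.6, -0.3], [0.2, 0.4], [-0.5, 0.3], [0.3, 0.1]]
jar [ 0.049 -0.092]
cast [ 0.121 -0.096]
```

View pics/ov.png

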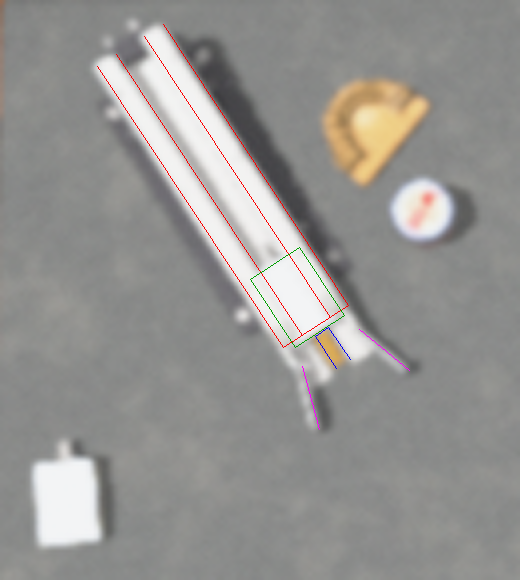

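The overlay fits within about 3 mm. The rail sits a little further left at its low end, which I'll refine later. Moving to above the far block.

Emit:
{"fn": "apply_moves", "kwargs": {"commands": [[[617, -289, 5, 0, 0, -2.54], [617, -289, 5, 0, 0, -2.54], [617, -289, 5, 0, 0, -2.54], [617, -289, 5, 0, 0, -2.54], [617, -289, 5, 0, 0, -2.54], [617, -289, 5, 0, 0, -2.54], [617, -289, 5, 0, 0, -2.54], [617, -289, 5, 0, 0, -2.54], [617, -289, 5, 0, 0, -2.54], [617, -289, 5, 0, 0, -2.54], [617, -289, 5, 0, 0, -2.54], [617, -289, 5, 0, 0, -2.54]]], "gripper": 0.4, "grip_force": 40}}

```text
clock: 2.35
tool_pos: [0.6986, -0.0829, 0.2104]
tool_rot: [[-0.874, 0.486, 0.0], [0.486, 0.874, 0.004], [0.002, 0.004, -1.0]]
force: [-0.8, -0.7, 1.3]
gripper_width: 0.0598
grip_force: 0.0
```

```bash
cat >> h.py <<'E'
def go(x,y,z,yaw,tilt=0):
    """shift/turn (tool axes now) to reach TCP xyz with tool x along yaw, tilted so the tips lead along yaw by tilt"""
    o=arm.get_obs();R=o['tool_rot'];c,s=np.cos(yaw),np.sin(yaw)
    f=np.array([c,s,0]);u=np.array([0,0,1.])
    zt=np.sin(tilt)*f-np.cos(tilt)*u;xt=np.cos(tilt)*f+np.sin(tilt)*u
    G=np.c_[xt,np.cross(zt,xt),zt]
    print(round(o['clock'],2),'q',np.round(o['q'],2),'pos',np.round(o['tool_pos'],4),'F',np.round(o['force'],1),'w',round(o['gripper_width'],4))
    print('cmd',np.round(R.T@(np.array([x,y,z])-o['tool_pos'])*1e3,1),np.round(cv2.Rodrigues(R.T@G)[0].ravel(),3))
E
python3 - <<'E'
from h import *
go(.6964,-.0891,.11,2.9115)
im=arm.get_image('top').astype(int);r,g,b=im[...,0],im[...,1],im[...,2]
m=(r-b>60);m[:215]=0;m[232:]=0;m[:,:200]=0;m[:,225:]=0
wt=(r-b)*m;v,u=np.nonzero(m);c=np.array([(u*wt[v,u]).sum(),(v*wt[v,u]).sum()])/wt.sum();print('tongue',c,m.sum(),u.min(),u.max(),v.min(),v.max())
print(px(T([S(16,0,3)],[.5119,.1294,.5584])),w([c],.006))
E
```

```text
2.35 q [ 0.49  0.74 -0.83  1.26  0.53  1.36  0.74] pos [ 0.6986 -0.0829  0.2104] F [-0.8 -0.7  1.3] w 0.0598
cmd [ -1.2  -6.8 100.4] [ 0.004 -0.001 -0.277]
tongue [211.87353502 221.77405288] 36 209 215 218 226
[[212.84094167 221.63801412]] [[0.52440444 0.13981305 0.006     ]]
```

Emit:
{"fn": "apply_moves", "kwargs": {"commands": [[[-1, -7, 50, 0.004, 0, -0.14], [-1, -7, 100, 0.004, 0, -0.277], [-1, -7, 130, 0.004, 0, -0.277], [-1, -7, 160, 0.004, 0, -0.277], [-1, -7, 185, 0.004, 0, -0.277], [-1, -7, 194, 0.004, 0, -0.277], [-1, -7, 194, 0.004, 0, -0.277]]]}}

```text
clock: 3.28
tool_pos: [0.694, -0.0967, 0.017]
tool_rot: [[-0.97, 0.243, -0.002], [0.243, 0.97, -0.004], [0.001, -0.004, -1.0]]
force: [0.2, 0.5, 1.0]
gripper_width: 0.0601
grip_force: 0.0
```

Emit:
{"fn": "apply_moves", "kwargs": {"commands": [[[0, 0, 0, 0, 0, 0], [0, 0, 0, 0, 0, 0], [0, 0, 0, 0, 0, 0], [0, 0, 0, 0, 0, 0]]], "gripper": -1, "grip_force": 40}}

```text
clock: 3.78
tool_pos: [0.6943, -0.0962, 0.0174]
tool_rot: [[-0.97, 0.242, -0.001], [0.242, 0.97, -0.004], [0.0, -0.004, -1.0]]
force: [-0.5, -0.2, -0.1]
gripper_width: -0.0001
grip_force: 0.0
```

Emit:
{"fn": "apply_moves", "kwargs": {"commands": [[[0, 0, -20, 0, 0, 0], [0, 0, -60, 0, 0, 0], [0, 0, -100, 0, 0, 0], [0, 0, -140, 0, 0, 0]]]}}

```text
clock: 4.28
tool_pos: [0.6945, -0.0953, 0.1601]
tool_rot: [[-0.971, 0.241, -0.0], [0.241, 0.971, -0.003], [-0.001, -0.003, -1.0]]
force: [0.9, -0.4, -0.5]
gripper_width: 0.0006
grip_force: 0.0
```

```bash
python3 - <<'E'
from h import *
import math
x0,y0,yw=.5110,.1308,.554
d=-.041  # grasp point rail-x: fingers front -> -30
go(x0+d*math.cos(yw),y0+d*math.sin(yw),.13,yw)
cv2.imwrite('pics/g.png',cv2.resize(arm.get_image('side')[130:280,180:400],None,fx=3,fy=3)[:,:,::-1])
E
```

```text
4.28 q [ 0.53  0.79 -0.88  1.35  0.61  1.28  0.96] pos [ 0.6945 -0.0953  0.1601] F [ 0.9 -0.4 -0.5] w 0.0006
cmd [261.3 146.   29.4] [-1.000e-03  4.000e-03  2.344e+00]
```

View pics/g.png

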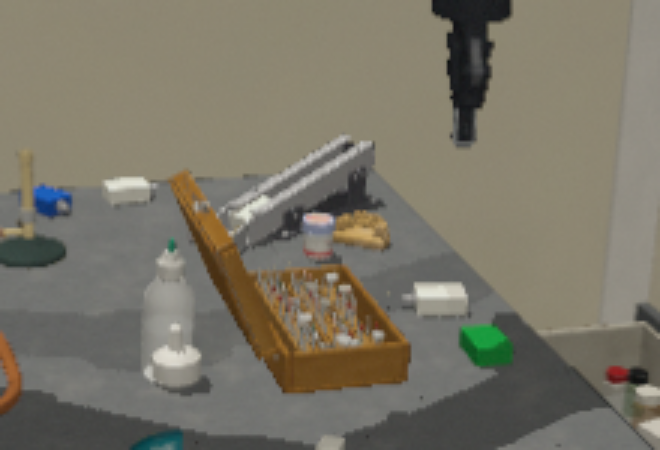

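The gripper closed on nothing. In the side view the block still lies at crop (440,299), with the shut fingertips at crop (463,143). I'll check the calibration against the arm.

```bash
python3 - <<'E'
from h import *
o=arm.get_obs();p=o['tool_pos'];tip=p+.014*o['tool_rot'][:,2]
print('tip px side',px([tip],'side'),'seen',(463/3+180,143/3+130));print('tip px top',px([tip],'top'))
print('block side',w([[440/3+180,299/3+130]],.012,'side'))
B=[[-.025,.018,.02],[-.025,-.018,.02],[.025,.018,.02],[.025,-.018,.02],[.038,0,.010]]
print(px(T(B,[.6828,-.0859,2.9115]),'side')*3-[540,390])
im=arm.get_image('top')
cv2.imwrite('pics/t2.png',cv2.resize(im[120:220,250:380],None,fx=5,fy=5,interpolation=cv2.INTER_CUBIC)[:,:,::-1])
print((px(T(B,[.6828,-.0859,2.9115]))-[250,120]+.5)*5)
E
```

```text
tip px side [[333.53097944 185.23746379]] seen (334.33333333333337, 177.66666666666666)
tip px top [[305.72026827 134.53048491]]
block side [[ 0.68492163 -0.09365959  0.012     ]]
[[463.03701154 296.10208999]
 [457.88934002 282.09094319]
 [413.11905184 295.79464504]
 [409.00182502 281.75639641]
 [397.64279184 297.77992794]]
[[301.0740732  140.37651722]
 [230.66415899 126.53155347]
 [281.64937867 235.7303894 ]
 [210.85025371 221.70351909]
 [240.73349879 258.18779786]]
```

View pics/t2.png

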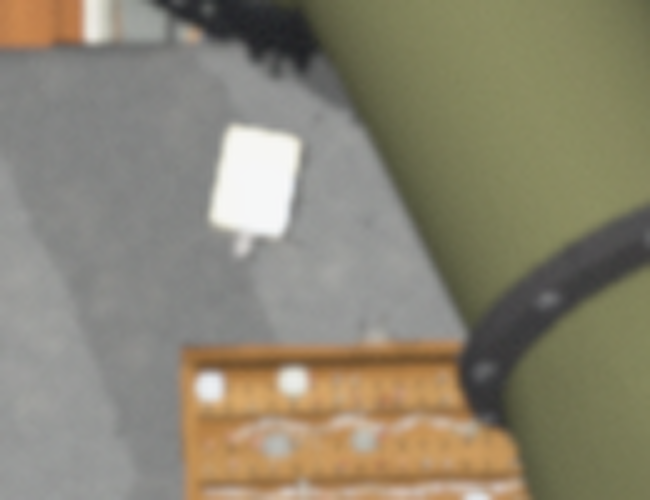

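```bash
python3 - <<'E'
from h import *
print(arm.tips_ahead)
o=arm.get_obs();print(o['clock'],o['tool_pos'],o['gripper_width'])
im=arm.get_image('side');R=im[:,:,:].astype(int).sum(2)
print(R[165:200,330:340])
go(.6964,-.0891,.06,2.9115)
E
```

```text
0.014
4.375 [ 0.69694016 -0.0943665   0.16409922] 0.0004334427218266049
[[388 383 274 222  84  86  79  77 131 302]
 [389 379 296 216  87 102 126  88 163 305]
 [378 282 292 192  82  81 110 106 170 275]
 [374 153 311 194  92  91  90 105 168 274]
 [376 212 319 199  93  93  88  96 173 278]
 [378 206 311 169 101  92  82 113 195 250]
 [373 186 313 138  92  92  90 117 207 221]
 [378 220 313 134 103 123 121 116 234 338]
 [377 217 315 142  84 120 117 114 244 387]
 [375 197 311 107  88  86 100 117 274 387]
 [381 327 316 215 179 179 173 188 289 388]
 [386 381 284 304 287 287 285 281 245 387]
 [387 384 347 365 363 367 365 362 339 389]
 [386 386 386 387 389 389 386 389 389 386]
 [386 386 387 387 388 388 390 387 385 388]
 [385 387 389 387 386 386 390 384 390 386]
 [390 386 384 386 389 385 383 390 384 386]
 [388 386 386 390 390 388 387 387 390 390]
 [389 389 387 390 387 388 389 383 389 384]
 [388 385 389 389 388 383 386 390 389 387]
 [386 387 387 383 386 386 389 387 384 387]
 [392 386 385 389 384 385 386 388 388 387]
 [388 390 385 389 389 387 385 386 388 390]
 [390 387 388 385 389 388 390 391 390 388]
 [390 388 389 390 385 386 387 391 388 386]
 [391 391 388 387 391 386 386 388 386 385]
 [388 391 390 387 389 391 390 390 387 386]
 [390 388 390 388 385 387 388 389 385 386]
 [391 389 389 383 387 391 387 388 388 387]
 [387 389 387 389 385 390 388 391 390 388]
 [391 387 387 389 387 389 387 388 386 384]
 [387 390 387 391 390 388 387 383 387 384]
 [384 390 389 390 386 389 385 387 384 388]
 [387 386 386 387 389 387 387 385 384 389]
 [389 389 387 388 390 389 387 387 384 391]]
4.42 q [ 0.53  0.78 -0.88  1.35  0.61  1.28  0.96] pos [ 0.6959 -0.0948  0.1614] F [ 0.3 -0.4 -0.5] w -0.0005
cmd [  1.4   5.9 101.4] [-0.002  0.005 -0.014]
```

The shut tips look about 20 mm higher than nominal (v=177 against 185 predicted). I'll straddle the block again, deeper, and watch the force.

Emit:
{"fn": "apply_moves", "kwargs": {"commands": [[[1, 6, 40, 0, 0, -0.014], [1, 6, 80, 0, 0, -0.014], [1, 6, 115, 0, 0, -0.014], [1, 6, 135, 0, 0, -0.014], [1, 6, 146, 0, 0, -0.014], [1, 6, 146, 0, 0, -0.014], [1, 6, 146, 0, 0, -0.014]]], "gripper": 0.4}}

```text
clock: 5.3
tool_pos: [0.6955, -0.0899, 0.0124]
tool_rot: [[-0.974, 0.228, 0.0], [0.228, 0.974, -0.004], [-0.001, -0.003, -1.0]]
force: [-0.3, 0.5, 0.3]
gripper_width: 0.0603
grip_force: 0.0
```

```bash
python3 - <<'E'
from h import *
go(.6964,-.0891,.005,2.9115)
for z in(0,.02): print(px([[.694,-.09,z]],'side')*4-[280*4,180*4], px([[.6959,-.0948,.147+z]],'side'))
cv2.imwrite('pics/g2.png',cv2.resize(arm.get_image('side')[180:260,280:400],None,fx=4,fy=4,interpolation=cv2.INTER_CUBIC)[:,:,::-1])
E
```

```text
5.3 q [ 0.5   0.93 -0.8   1.49  0.73  1.04  0.86] pos [ 0.6955 -0.0899  0.0124] F [-0.3  0.5  0.3] w 0.0603
cmd [-0.7  1.   7.4] [-0.003  0.001  0.   ]
[[195.21132281 210.34152529]] [[333.11500946 186.99776441]]
[[196.87398703 185.99963314]] [[333.5531759  180.47552632]]
```

View pics/g2.png

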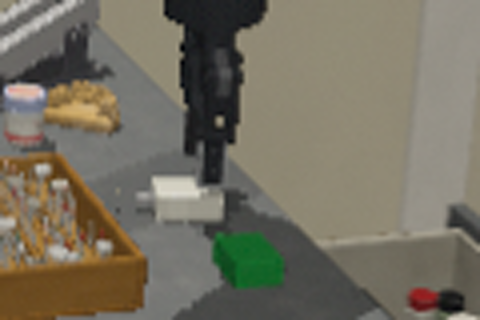

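The near finger's tip, crop (210,186), is clearly above the block's top, so I'll go down further in small steps.

Emit:
{"fn": "apply_moves", "kwargs": {"commands": [[[0, 0, 4, 0, 0, 0], [0, 0, 8, 0, 0, 0], [0, 0, 11, 0, 0, 0], [0, 0, 14, 0, 0, 0], [0, 0, 14, 0, 0, 0]]]}}

```text
clock: 5.98
tool_pos: [0.6944, -0.0901, -0.0033]
tool_rot: [[-0.974, 0.228, -0.002], [0.228, 0.974, -0.004], [0.001, -0.004, -1.0]]
force: [0.2, 0.1, 0.5]
gripper_width: 0.0599
grip_force: 0.0
```

```bash
python3 - <<'E'
from h import *
go(.6964,-.0891,.005,2.9115)
for z in(-.01,0,.02,.03): print(px([[.694-.01,-.124,z]],'side'))
print(arm.get_image('side')[212:242,325:340].astype(int).sum(2))
E
```

```text
5.97 q [ 0.49  0.94 -0.79  1.5   0.75  1.02  0.85] pos [ 0.6944 -0.0901 -0.0033] F [0.2 0.1 0.5] w 0.0599
cmd [-1.7  1.4 -8.3] [-0.004 -0.001  0.   ]
[[329.54189268 240.45905242]]
[[329.75611144 237.38546536]]
[[330.18637866 231.19371778]]
[[330.40242001 228.07549158]]
[[337 201  82  99 132  87  97  84 101  90  93  99  96 159 395]
 [332  89  84  75 118  93  97  88  69  82  93  95  98 159 394]
 [335  92  87  83 116  88  90 132 342 328  70 105  85 160 394]
 [296  90  94  85 106  91  95 133 366 384  55  97  90 163 394]
 [270  91  87  84 102  84  87  98 243 262  67  86  85 156 395]
 [258  94  91  92  99  89  96  97 111 118  92  92  89 148 393]
 [247  91  87 101 111  97 100 106 114 109 109 108  89 151 396]
 [211  80  86  89  91  87  90 105 106 104 106  97  90 151 394]
 [191  87  93 125 218 132  86  78  87  79  92 137 142 237 393]
 [224  86  96 147 304 148  94  76  84  93 162 279 273 291 343]
 [207  83  92 148 332 143  94  89  89 108 215 317 311 308 305]
 [270 137 141 222 329 142  98  93  93 124 265 309 305 308 306]
 [498 489 482 309 329 151  96  94  96 120 281 310 306 307 309]
 [596 596 5
[... 360 characters left out ...]
8 237]
 [445 444 441 392 330 289 287 288 291 301 351 165 166 163 168]
 [444 443 442 428 397 393 399 398 398 393 349 165 168 166 166]
 [445 442 443 442 437 437 436 435 435 433 373 161 168 204 207]
 [415 405 407 410 409 411 408 409 405 405 324 172 205 213 211]
 [304 360 270 268 271 270 267 270 271 263 223 163 215 218 218]
 [323 347 276 268 163 168 167 172 171 173 171 209 214 215 218]
 [356 352 340 304 163 166 166 169 168 165 174 185 216 217 224]
 [357 355 357 312 273 167 166 164 169 207 164 172 190 194 193]
 [354 354 358 340 344 313 200 202 173 185 168 164 164 170 166]
 [355 354 354 351 349 354 325 317 174 135 170 160 158 159 157]
 [353 357 353 352 353 355 354 345 189 120 147 163 165 163 159]]
```

Emit:
{"fn": "apply_moves", "kwargs": {"commands": [[[0, 0, 3, 0, 0, 0], [0, 0, 6, 0, 0, 0], [0, 0, 9, 0, 0, 0], [0, 0, 9, 0, 0, 0]]]}}

```text
clock: 6.52
tool_pos: [0.6944, -0.0902, -0.0123]
tool_rot: [[-0.974, 0.228, -0.002], [0.228, 0.974, -0.004], [0.001, -0.004, -1.0]]
force: [0.2, -0.9, 0.1]
gripper_width: 0.0598
grip_force: 0.0
```

Emit:
{"fn": "apply_moves", "kwargs": {"commands": [[[0, 0, 0, 0, 0, 0], [0, 0, 0, 0, 0, 0], [0, 0, 0, 0, 0, 0], [0, 0, 0, 0, 0, 0]]], "gripper": -1, "grip_force": 40}}

```text
clock: 7.02
tool_pos: [0.6949, -0.0901, -0.0116]
tool_rot: [[-0.974, 0.228, -0.001], [0.228, 0.974, -0.004], [0.0, -0.004, -1.0]]
force: [0.3, 0.1, 2.6]
gripper_width: 0.035
grip_force: 41.4
```

Gripped at 35 mm. The reported height has an offset of roughly 25 mm, which I'll allow for. Lift and carry to the rail.

Emit:
{"fn": "apply_moves", "kwargs": {"commands": [[[0, 0, -40, 0, 0, 0], [0, 0, -90, 0, 0, 0], [30, 15, -130, 0, 0, 0.2], [60, 32, -130, 0, 0, 0.4], [95, 50, -130, 0, 0, 0.6], [130, 70, -130, 0, 0, 0.8], [165, 90, -130, 0, 0, 1.0], [200, 110, -130, 0, 0, 1.2], [240, 130, -130, 0, 0, 1.4], [258, 145, -130, 0, 0, 1.6], [258, 145, -130, 0, 0, 1.8], [258, 145, -130, 0, 0, 2.0]]]}}

```text
clock: 8.52
tool_pos: [0.4761, 0.1105, 0.1176]
tool_rot: [[0.513, 0.858, -0.002], [0.858, -0.513, -0.004], [-0.004, 0.0, -1.0]]
force: [-0.8, 0.3, -0.8]
gripper_width: 0.0347
grip_force: 40.9
```

```bash
python3 - <<'E'
from h import *
go(.4770,.1098,.06,.554)
E
```

```text
8.53 q [ 0.01  0.43 -0.41  1.98  0.24  0.78 -1.08] pos [0.4761 0.1105 0.1176] F [-0.8  0.3 -0.8] w 0.0347
cmd [ 0.1  1.1 57.6] [0.001 0.004 0.478]
```

Emit:
{"fn": "apply_moves", "kwargs": {"commands": [[[0, 1, 15, 0, 0, 0.16], [0, 1, 35, 0, 0, 0.32], [0, 1, 60, 0, 0, 0.478], [0, 1, 88, 0, 0, 0.478], [0, 1, 88, 0, 0, 0.478]]]}}

```text
clock: 9.15
tool_pos: [0.4757, 0.1092, 0.0282]
tool_rot: [[0.847, 0.531, -0.006], [0.531, -0.847, -0.005], [-0.007, 0.001, -1.0]]
force: [0.5, -0.5, -1.1]
gripper_width: 0.0351
grip_force: 40.9
```

```bash
python3 - <<'E'
from h import *
go(.4770,.1098,-.0116,.554)
a=arm.get_image('top')[185:265,170:270];b=arm.get_image('side')[160:235,235:310]
A=cv2.resize(a,None,fx=5,fy=5,interpolation=cv2.INTER_CUBIC);B=cv2.resize(b,(400,400),interpolation=cv2.INTER_CUBIC)
q=[.511,.1308,.554]
P=(px(T([[-.052,.018,.062],[-.052,-.018,.062],[-.002,-.018,.062],[-.002,.018,.062]],q))-[170,185]+.5)*5
print(P)
cv2.imwrite('pics/h.png',np.hstack([A[:400],B])[:,:,::-1][:,:800])
E
```

```text
9.15 q [-0.13  0.56 -0.22  2.08  0.23  0.54 -1.53] pos [0.4757 0.1092 0.0282] F [ 0.5 -0.5 -1.1] w 0.0351
cmd [ 1.7  0.1 39.8] [0.001 0.007 0.006]
[[240.15008926 310.78088914]
 [304.32525309 269.03990497]
 [247.96100556 181.49142146]
 [184.02918986 222.86397382]]
```

View pics/h.png

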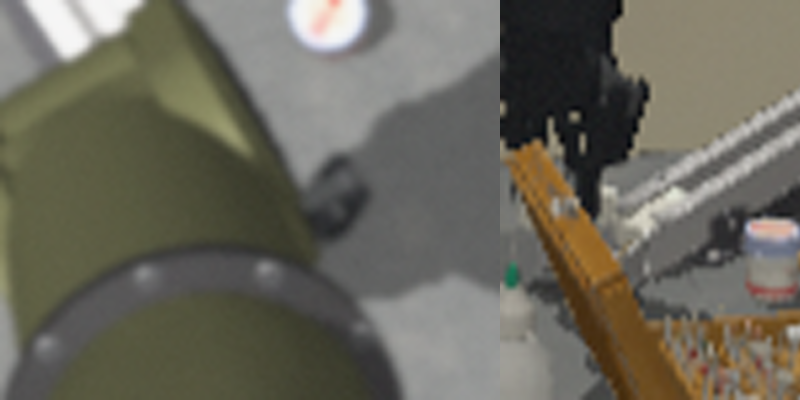

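The arm hides the block in the top view. In the side view the held block's front shows at crop (607,200), just short of the mouth, as planned. I'll lower it slightly further back and release.

Emit:
{"fn": "apply_moves", "kwargs": {"commands": [[[-3, 0, 15, 0, 0.007, 0.006], [-3, 0, 28, 0, 0.007, 0.006], [-3, 0, 36, 0, 0.007, 0.006], [-3, 0, 40, 0, 0.007, 0.006], [-3, 0, 40, 0, 0.007, 0.006]]]}}

```text
clock: 9.88
tool_pos: [0.4748, 0.1078, -0.0104]
tool_rot: [[0.851, 0.525, 0.004], [0.525, -0.851, -0.0], [0.004, 0.002, -1.0]]
force: [0.5, -0.4, -1.6]
gripper_width: 0.035
grip_force: 40.9
```

Emit:
{"fn": "apply_moves", "kwargs": {"commands": [[[0, 0, 0, 0, 0, 0], [0, 0, 0, 0, 0, 0]]], "gripper": 0.1}}

```text
clock: 10.12
tool_pos: [0.4751, 0.1077, -0.01]
tool_rot: [[0.851, 0.525, 0.005], [0.525, -0.851, 0.0], [0.005, 0.003, -1.0]]
force: [0.3, -0.1, -0.8]
gripper_width: 0.0471
grip_force: 0.0
```

Emit:
{"fn": "apply_moves", "kwargs": {"commands": [[[0, 0, -25, 0, 0, 0], [-10, 0, -70, 0, 0, 0], [-60, 0, -90, 0, 0, 0], [-60, 0, -90, 0, 0, 0]]]}}

```text
clock: 10.62
tool_pos: [0.4208, 0.0741, 0.0808]
tool_rot: [[0.852, 0.523, 0.004], [0.524, -0.852, -0.002], [0.003, 0.004, -1.0]]
force: [0.7, 0.9, 0.6]
gripper_width: 0.0467
grip_force: 0.0
```

```bash
python3 - <<'E'
from h import *
im=arm.get_image('top')
for d in arm.cut_out('block_a','top'):
    m=d['pixels'].astype(np.uint8)
    if m.sum()>10:r=cv2.minAreaRect(cv2.findNonZero(m));print(round(d['p'],2),np.round(w([r[0]],.02)[0],3),np.round(d['rect']))
for d in arm.cut_out('block_a','side'):
    m=d['pixels'].astype(np.uint8)
    if m.sum()>10:r=cv2.minAreaRect(cv2.findNonZero(m));print('s',round(d['p'],2),np.round(w([r[0]],.01,'side')[0],3),np.round(d['rect']))
go(.4770,.1098,-.0116,.554)
E
```

```text
0.88 [0.435 0.298 0.02 ] [143. 245. 158. 275.]
0.87 [ 0.685 -0.191  0.02 ] [330. 148. 357. 162.]
0.75 [0.338 0.278 0.02 ] [140. 289. 165. 312.]
s 0.49 [ 0.693 -0.196  0.01 ] [334. 238. 352. 250.]
10.78 q [-0.04  0.4  -0.27  2.18  0.19  0.58 -1.47] pos [0.4241 0.0764 0.0797] F [ 0.1  0.7 -0.6] w 0.047
cmd [62.  -0.9 91.7] [ 0.003 -0.005 -0.001]
```

Emit:
{"fn": "apply_moves", "kwargs": {"commands": [[[20, -50, -20, 0, 0, 0], [60, -100, -40, 0, 0, 0], [90, -150, -40, 0, 0, 0], [90, -150, -40, 0, 0, 0]]], "gripper": -1}}

```text
clock: 11.28
tool_pos: [0.4205, 0.2582, 0.1193]
tool_rot: [[0.846, 0.533, 0.005], [0.533, -0.846, 0.004], [0.007, -0.001, -1.0]]
force: [-0.2, -0.3, -0.1]
gripper_width: 0.0002
grip_force: 0.0
```

```bash
python3 - <<'E'
from h import *
im=arm.get_image('top');cv2.imwrite('pics/i.png',cv2.resize(im[185:265,160:260],None,fx=7,fy=7,interpolation=cv2.INTER_CUBIC)[:,:,::-1])
q=[.511,.1308,.554];print((px(T([[-.057,.018,.02],[-.057,-.018,.02],[-.007,-.018,.02],[-.007,.018,.02]],q))-[160,185]+.5)*7)
go(.4208,.0741,.06,.554)
E
```

```text
[[430.16436163 456.80620864]
 [517.06482076 400.22306731]
 [440.57338373 281.48413814]
 [353.98803649 337.58526325]]
11.32 q [-0.39  0.42 -0.29  1.98  0.17  0.76 -1.79] pos [0.4205 0.2545 0.1188] F [ 0.3 -0.8 -0.6] w -0.0003
cmd [-95.6 153.1  58.6] [ 0.001 -0.004  0.004]
```

View pics/i.png

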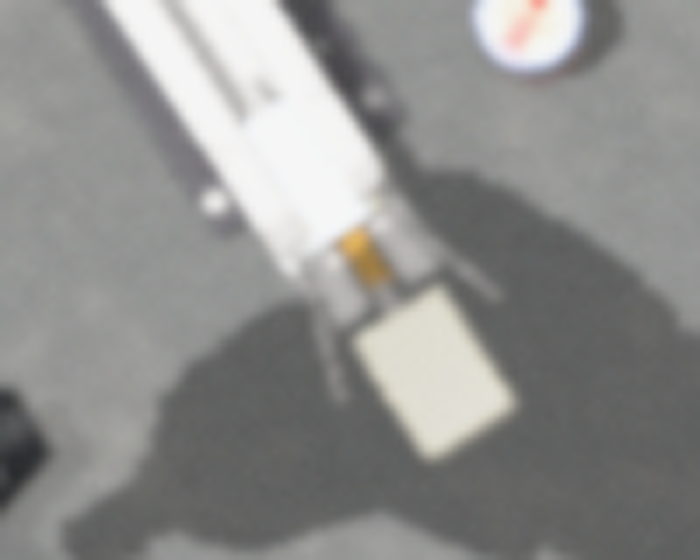

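The block sits exactly as predicted: corners (354,340) and (517,403), in line with the guide tips (343,400) and (497,297). Before pushing I'll test with a tilt whether the height offset belongs to the tool or the base.

```bash
cat > tip.py <<'E'
from h import *
o=arm.get_obs();R=o['tool_rot'];p=o['tool_pos']
im=arm.get_image('side').astype(int);D=(im.max(2)<70)
A=p+[0,0,.030]+.014*R[:,2];B=p-.016*R[:,2]
print(np.round(p,4),np.round(px([A,B],'side'),1).tolist())
u,v=px([A],'side')[0].astype(int)
np.set_printoptions(linewidth=250)
for r in range(v-14,v+10):print(r,''.join('#' if D[r,c] else '.' for c in range(u-22,u+22)))
print(u-22)
E
python3 tip.py
```

```text
[0.4205 0.2545 0.1188] [[219.1, 163.0], [219.1, 163.0]]
148 ...............##################...........
149 .................###############............
150 ..................##############............
151 ..................###########...............
152 ...................########.................
153 ....................#######.................
154 ....................#.#####.................
155 ....................#..####.................
156 ....................#..####.................
157 ....................#..####.................
158 ....................#..####.................
159 ....................#..####.................
160 ....................#..####.................
161 ....................#..####.................
162 ....................#..##...................
163 ............................................
164 ............................................
165 ............................................
166 ............................................
167 ............................................
168 ............................................
169 ............................................
170 ............................................
171 ............................................
197
```

Emit:
{"fn": "apply_moves", "kwargs": {"commands": [[[0, 0, 0, 0, 0.15, 0], [0, 0, 0, 0, 0.3, 0], [0, 0, 0, 0, 0.4, 0], [0, 0, 0, 0, 0.4, 0]]]}}

```text
clock: 11.88
tool_pos: [0.424, 0.2459, 0.1189]
tool_rot: [[0.789, 0.518, 0.33], [0.484, -0.855, 0.186], [0.379, 0.014, -0.925]]
force: [0.4, 0.5, 0.5]
gripper_width: 0.0004
grip_force: 0.0
```

```bash
python3 tip.py
```

```text
[0.424  0.2459 0.1189] [[221.8, 163.0], [219.2, 164.3]]
149 ......####################..................
150 ......####################..................
151 .......###################..................
152 ........#################...................
153 .........#.#############....................
154 ............###########.....................
155 .............#########......................
156 ...............#######......................
157 ...............##.#####.....................
158 ................#.#####.....................
159 ................#..####.....................
160 ...................#####....................
161 ...................#####....................
162 .................#.#####....................
163 .................#..###.....................
164 ....................###.....................
165 .....................#......................
166 ............................................
167 ............................................
168 ............................................
169 ............................................
170 ............................................
171 ............................................
172 ............................................
199
```

The tilt test shows the offset is fixed to the tool: the tips sit about 16 mm behind the reported TCP. Moving behind the block.

```bash
python3 - <<'E'
from h import *
go(.4413,.0877,.06,.554)
E
```

```text
11.93 q [-0.34  0.29 -0.34  2.35  0.86  0.19 -2.49] pos [0.4234 0.2457 0.1186] F [-1.6 -1.2  0.3] w -0.0005
cmd [-84.6 143.6  30.7] [ 0.015 -0.39  -0.006]
```

Emit:
{"fn": "apply_moves", "kwargs": {"commands": [[[-20, 30, 5, 0, -0.15, 0], [-45, 75, 15, 0.01, -0.3, 0], [-75, 125, 25, 0.015, -0.39, -0.006], [-85, 143, 31, 0.015, -0.39, -0.006], [-85, 143, 31, 0.015, -0.39, -0.006], [-85, 143, 31, 0.015, -0.39, -0.006]]]}}

```text
clock: 12.68
tool_pos: [0.4412, 0.0913, 0.0607]
tool_rot: [[0.849, 0.529, -0.001], [0.529, -0.849, 0.0], [-0.001, -0.001, -1.0]]
force: [0.1, -0.4, -0.7]
gripper_width: 0.0002
grip_force: 0.0
```

```bash
cat >> h.py <<'E'
def rail(rx,rz,tilt,ry=0,q=(.511,.1308,.554)):
    c,s=np.cos(q[2]),np.sin(q[2]);go(q[0]+c*rx-s*ry,q[1]+s*rx+c*ry,rz,q[2],tilt)
E
python3 - <<'E'
from h import *
rail(-.082,-.006,0);rail(-.031,-.006,0)
E
```

```text
12.68 q [ 0.2   0.52 -0.67  2.14  0.53  0.65 -1.85] pos [0.4412 0.0913 0.0607] F [ 0.1 -0.4 -0.7] w 0.0002
cmd [-1.8  3.2 66.7] [-0.001  0.001  0.003]
12.68 q [ 0.2   0.52 -0.67  2.14  0.53  0.65 -1.85] pos [0.4412 0.0913 0.0607] F [ 0.1 -0.4 -0.7] w 0.0002
cmd [49.2  3.4 66.6] [-0.001  0.001  0.003]
```

Emit:
{"fn": "apply_moves", "kwargs": {"commands": [[[-2, 2, 30, 0, 0, 0], [-2, 2, 55, 0, 0, 0], [-2, 2, 66, 0, 0, 0], [-2, 2, 66, 0, 0, 0], [-2, 2, 66, 0, 0, 0]]]}}

```text
clock: 13.3
tool_pos: [0.4414, 0.0879, -0.0049]
tool_rot: [[0.849, 0.528, -0.0], [0.528, -0.849, -0.0], [-0.001, 0.0, -1.0]]
force: [0.3, 0.3, 0.6]
gripper_width: -0.0002
grip_force: 0.0
```

```bash
python3 - <<'E'
from h import *
import io,contextlib
arm.get_image('side');rail(-.031,-.006,0);arm.get_image('side');rail(-.031,-.006,0);arm.get_image('side');rail(-.031,-.006,0)
E
```

```text
13.35 q [ 0.11  0.62 -0.53  2.2   0.69  0.48 -1.98] pos [ 0.4415  0.0877 -0.0049] F [ 0.8  0.2 -0.4] w 0.0001
cmd [50.8 -0.   1.1] [0.    0.    0.002]
13.4 q [ 0.11  0.62 -0.53  2.2   0.69  0.48 -1.98] pos [ 0.4415  0.0875 -0.005 ] F [0.2 0.5 0.5] w -0.0003
cmd [50.9 -0.2  1. ] [0.    0.    0.002]
13.45 q [ 0.11  0.62 -0.53  2.2   0.69  0.48 -1.98] pos [ 0.4415  0.0873 -0.0051] F [-0.6  0.5 -0.2] w -0.0001
cmd [51.  -0.3  0.9] [0.    0.001 0.002]
```

Emit:
{"fn": "apply_moves", "kwargs": {"commands": [[[8, 0, 1, 0, 0, 0], [16, 0, 1, 0, 0, 0], [25, 0, 1, 0, 0, 0], [34, 0, 1, 0, 0, 0], [43, 0, 1, 0, 0, 0], [51, 0, 1, 0, 0, 0], [60, 0, 0, 0, 0.06, 0], [68, 0, -1, 0, 0.12, 0], [75, 0, -2, 0, 0.17, 0], [82, 0, -3, 0, 0.22, 0], [86, 0, -3, 0, 0.25, 0]]]}}

```text
clock: 14.82
tool_pos: [0.5144, 0.1328, -0.0028]
tool_rot: [[0.823, 0.528, 0.21], [0.512, -0.849, 0.13], [0.247, 0.0, -0.969]]
force: [0.8, 10.0, 0.9]
gripper_width: 0.0003
grip_force: 0.2
```

```bash
python3 - <<'E'
from h import *
arm.get_image('side');rail(.0225,-.0008,.25)
E
```

```text
14.88 q [ 0.01  0.61 -0.38  2.23  1.03  0.18 -2.29] pos [ 0.5139  0.1318 -0.0032] F [-2.2 -0.9 -0.9] w -0.0
cmd [19.5 -0.7  2.5] [0.001 0.002 0.002]
```

Emit:
{"fn": "apply_moves", "kwargs": {"commands": [[[5, 0, 0, 0, -0.02, 0], [10, 0, 1, 0, -0.05, 0], [14, 0, 1, 0, -0.05, 0], [17, 0, 2, 0, -0.05, 0], [19, 0, 2, 0, -0.05, 0], [19, 0, 2, 0, -0.05, 0]]]}}

```text
clock: 15.62
tool_pos: [0.5302, 0.1428, -0.0001]
tool_rot: [[0.833, 0.528, 0.167], [0.518, -0.849, 0.104], [0.197, -0.0, -0.98]]
force: [-0.4, -1.1, -1.2]
gripper_width: -0.0003
grip_force: 0.3
```

```bash
python3 - <<'E'
from h import *
arm.get_image('side');rail(.022,-.0004,.20)
E
```

```text
15.68 q [ 0.09  0.66 -0.55  2.13  0.9   0.36 -2.18] pos [ 5.302e-01  1.428e-01 -1.000e-04] F [-0.2 -0.5  0.1] w 0.0001
cmd [-0.6  0.1  0.2] [-0.001  0.001  0.002]
```

Emit:
{"fn": "apply_moves", "kwargs": {"commands": [[[2, 0, 0, 0, 0, 0], [2, 0, 0, 0, 0, 0], [-15, 0, -1, 0, 0, 0], [-40, 0, -10, 0, 0, 0], [-60, 0, -70, 0, -0.1, 0], [-60, 0, -110, 0, -0.2, 0]]]}}

```text
clock: 16.42
tool_pos: [0.4594, 0.0986, 0.0971]
tool_rot: [[0.849, 0.528, -0.008], [0.528, -0.849, -0.003], [-0.008, -0.002, -1.0]]
force: [2.9, -0.9, -0.9]
gripper_width: -0.0001
grip_force: 0.0
```

```bash
python3 - <<'E'
from h import *
go(.4202,.2985,.10,.089)
E
```

```text
16.43 q [ 0.33  0.54 -0.88  2.05  0.57  0.83 -1.9 ] pos [0.4594 0.0986 0.0971] F [ 2.9 -0.9 -0.9] w -0.0001
cmd [  72.1 -190.5   -3.2] [0.    0.008 0.467]
```

Emit:
{"fn": "apply_moves", "kwargs": {"commands": [[[20, -50, -3, 0, 0.008, 0.15], [40, -105, -3, 0, 0.008, 0.3], [60, -160, -3, 0, 0.008, 0.467], [72, -190, -3, 0, 0.008, 0.467], [72, -190, -3, 0, 0.008, 0.467], [72, -190, -3, 0, 0.008, 0.467]]], "gripper": 0.4}}

```text
clock: 17.18
tool_pos: [0.4229, 0.2988, 0.0986]
tool_rot: [[0.996, 0.089, 0.006], [0.089, -0.996, 0.001], [0.006, -0.001, -1.0]]
force: [0.4, 0.5, -0.2]
gripper_width: 0.0596
grip_force: 0.0
```

```bash
python3 - <<'E'
from h import *
im=arm.get_image('top');cv2.imwrite('pics/j.png',cv2.resize(im[185:265,160:260],None,fx=7,fy=7,interpolation=cv2.INTER_CUBIC)[:,:,::-1])
q=[.511,.1308,.554];print((px(T([S(28,18,20),S(28,-18,20),S(78,18,20),S(28,5,6),S(28,-5,6),S(4,0,0)],q))-[160,185]+.5)*7)
go(.4202,.2985,-.012,.089)
E
```

```text
[[305.86396265 264.14463329]
 [392.61925259 208.104965  ]
 [226.97725664 144.2273527 ]
 [338.82015333 242.22539803]
 [362.6570299  226.82836529]
 [388.41624677 290.281011  ]]
17.23 q [-0.19  0.55 -0.71  1.94  0.48  0.82 -2.65] pos [0.4231 0.2982 0.0986] F [ 0.8 -0.7  0.2] w 0.0595
cmd [ -3.5  -0.5 110.6] [-0.    -0.006 -0.001]
```

View pics/j.png

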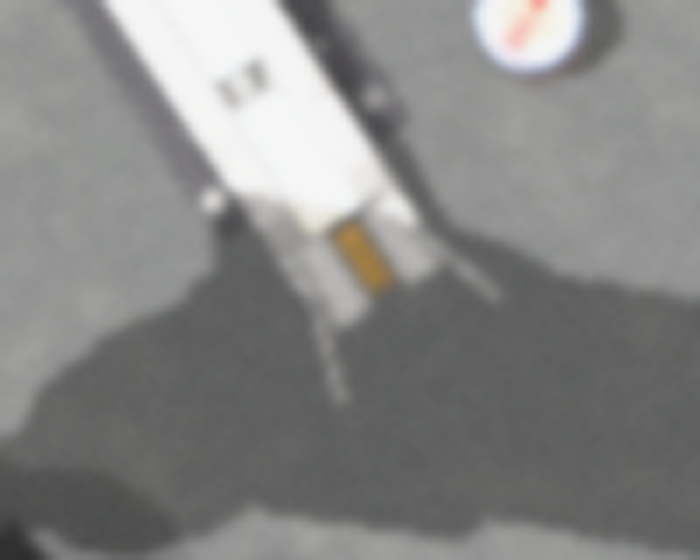

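Block 1 is seated: the catch tongue shows clear behind it, crop (345,228) to (385,290), and the rail gap shows the pin between the two blocks. Now the left block.

Emit:
{"fn": "apply_moves", "kwargs": {"commands": [[[-3, 0, 40, 0, 0, 0], [-3, 0, 80, 0, -0.006, 0], [-3, 0, 100, 0, -0.006, 0], [-3, 0, 110, 0, -0.006, 0], [-3, 0, 110, 0, -0.006, 0]]]}}

```text
clock: 17.85
tool_pos: [0.4206, 0.2986, -0.0114]
tool_rot: [[0.996, 0.088, -0.001], [0.088, -0.996, 0.001], [-0.001, -0.001, -1.0]]
force: [0.4, -0.9, -0.2]
gripper_width: 0.0597
grip_force: 0.0
```

Emit:
{"fn": "apply_moves", "kwargs": {"commands": [[[0, 0, 0, 0, 0, 0], [0, 0, 0, 0, 0, 0], [0, 0, 0, 0, 0, 0], [0, 0, 0, 0, 0, 0]]], "gripper": -1}}

```text
clock: 18.35
tool_pos: [0.4209, 0.2994, -0.0101]
tool_rot: [[0.996, 0.088, 0.002], [0.088, -0.996, 0.002], [0.002, -0.001, -1.0]]
force: [0.0, -0.8, 6.0]
gripper_width: 0.0355
grip_force: 40.4
```

```bash
python3 - <<'E'
from h import *
rail(-.045,.07,0)
E
```

```text
18.35 q [-0.31  0.69 -0.56  2.04  0.65  0.59 -2.8 ] pos [ 0.4209  0.2994 -0.0101] F [ 0.  -0.8  6. ] w 0.0355
cmd [ 34.7 196.  -80.3] [-0.001 -0.002 -0.465]
```

Emit:
{"fn": "apply_moves", "kwargs": {"commands": [[[0, 0, -35, 0, 0, 0], [0, 5, -75, 0, 0, 0], [8, 45, -80, 0, 0, -0.12], [16, 95, -80, 0, 0, -0.26], [26, 145, -80, 0, 0, -0.4], [35, 185, -80, 0, 0, -0.465], [35, 196, -80, 0, 0, -0.465], [35, 196, -80, 0, 0, -0.465]]]}}

```text
clock: 19.35
tool_pos: [0.4726, 0.1067, 0.0688]
tool_rot: [[0.852, 0.524, 0.0], [0.524, -0.852, 0.001], [0.001, -0.001, -1.0]]
force: [-1.0, 1.3, -1.0]
gripper_width: 0.0348
grip_force: 40.8
```

```bash
python3 - <<'E'
from h import *
arm.get_image('side');rail(-.045,-.0095,0)
E
```

```text
19.4 q [ 0.28  0.59 -0.84  2.05  0.63  0.77 -1.96] pos [0.4725 0.108  0.0689] F [-0.1 -0.2 -0.7] w 0.0352
cmd [-0.4  1.  78.4] [-0.001 -0.001 -0.   ]
```

Emit:
{"fn": "apply_moves", "kwargs": {"commands": [[[0, 1, 35, 0, 0, 0], [0, 1, 60, 0, 0, 0], [0, 1, 73, 0, 0, 0], [0, 1, 79, 0, 0, 0], [0, 1, 79, 0, 0, 0]]]}}

```text
clock: 20.02
tool_pos: [0.4734, 0.1075, -0.0099]
tool_rot: [[0.85, 0.527, 0.001], [0.527, -0.85, 0.002], [0.002, -0.001, -1.0]]
force: [0.3, 1.9, -0.4]
gripper_width: 0.0351
grip_force: 41.1
```

Emit:
{"fn": "apply_moves", "kwargs": {"commands": [[[0, 0, 0, 0, 0, 0], [0, 0, 0, 0, 0, 0]]], "gripper": 0.1}}

```text
clock: 20.27
tool_pos: [0.4735, 0.1066, -0.01]
tool_rot: [[0.851, 0.526, 0.001], [0.526, -0.851, 0.001], [0.002, -0.001, -1.0]]
force: [-0.0, 0.7, -0.0]
gripper_width: 0.047
grip_force: 0.0
```

Emit:
{"fn": "apply_moves", "kwargs": {"commands": [[[0, 0, -25, 0, 0, 0], [-15, 0, -60, 0, 0, 0], [-38, 0, -65, 0, 0, 0], [-38, 0, -65, 0, 0, 0]]]}}

```text
clock: 20.78
tool_pos: [0.4401, 0.0852, 0.0551]
tool_rot: [[0.851, 0.525, 0.0], [0.525, -0.851, -0.0], [0.0, 0.0, -1.0]]
force: [0.1, -0.6, -0.0]
gripper_width: 0.0468
grip_force: 0.0
```

Emit:
{"fn": "apply_moves", "kwargs": {"commands": [[[0, 0, 0, 0, 0, 0], [0, 0, 0, 0, 0, 0], [0, 0, 0, 0, 0, 0]]], "gripper": -1}}

```text
clock: 21.15
tool_pos: [0.4411, 0.0868, 0.0542]
tool_rot: [[0.85, 0.526, -0.001], [0.526, -0.85, 0.002], [0.0, -0.002, -1.0]]
force: [-0.2, 0.2, -0.3]
gripper_width: -0.0004
grip_force: 0.0
```

```bash
python3 - <<'E'
from h import *
arm.get_image('side');rail(-.082,-.006,0)
E
```

```text
21.2 q [ 0.31  0.57 -0.82  2.15  0.67  0.69 -1.99] pos [0.4409 0.0867 0.0542] F [-0.3  0.1  0.1] w -0.0
cmd [ 0.7 -0.5 60.2] [-0.002 -0.     0.   ]
```

Emit:
{"fn": "apply_moves", "kwargs": {"commands": [[[0, 0, 30, 0, 0, 0], [0, 0, 50, 0, 0, 0], [0, 0, 60, 0, 0, 0], [0, 0, 60, 0, 0, 0], [0, 0, 60, 0, 0, 0]]]}}

```text
clock: 21.82
tool_pos: [0.4412, 0.0866, -0.005]
tool_rot: [[0.85, 0.526, 0.001], [0.526, -0.85, 0.001], [0.001, -0.001, -1.0]]
force: [0.3, 0.6, 0.3]
gripper_width: 0.0
grip_force: 0.0
```

```bash
python3 - <<'E'
from h import *
arm.get_image('side');arm.get_image('side');rail(-.031,-.006,0)
E
```

```text
21.93 q [ 0.21  0.66 -0.69  2.2   0.83  0.56 -2.13] pos [ 0.4413  0.0865 -0.0049] F [ 0.6  0.1 -0.2] w -0.0002
cmd [51.6 -1.   1.2] [-0.001 -0.002 -0.   ]
```

Same push as before, with the tilt limited to 0.20.

Emit:
{"fn": "apply_moves", "kwargs": {"commands": [[[8, -1, 1, 0, 0, 0], [16, -1, 1, 0, 0, 0], [25, -1, 1, 0, 0, 0], [34, -1, 1, 0, 0, 0], [43, -1, 1, 0, 0, 0], [51, -1, 1, 0, 0, 0], [60, -1, 0, 0, 0.05, 0], [68, -1, -1, 0, 0.1, 0], [75, -1, -2, 0, 0.15, 0], [82, -1, -3, 0, 0.2, 0], [88, -1, -3, 0, 0.2, 0]]]}}

```text
clock: 23.3
tool_pos: [0.5145, 0.133, -0.0026]
tool_rot: [[0.834, 0.526, 0.168], [0.516, -0.85, 0.104], [0.197, -0.0, -0.98]]
force: [-1.9, -0.8, 0.5]
gripper_width: -0.0003
grip_force: 1.2
```

```bash
python3 - <<'E'
from h import *
arm.get_image('side');arm.get_image('side');rail(.022,-.0004,.2)
E
```

```text
23.4 q [ 0.13  0.65 -0.58  2.17  1.    0.35 -2.28] pos [ 0.516   0.1342 -0.0024] F [-1.5 -1.2 -0.7] w 0.0001
cmd [16.   0.2  1.2] [-0.001 -0.001 -0.   ]
```

Emit:
{"fn": "apply_moves", "kwargs": {"commands": [[[4, 0, 0, 0, 0, 0], [8, 0, 1, 0, 0, 0], [12, 0, 1, 0, 0, 0], [15, 0, 1, 0, 0, 0], [17, 0, 1, 0, 0, 0], [18, 0, 1, 0, 0, 0], [18, 0, 1, 0, 0, 0]]]}}

```text
clock: 24.28
tool_pos: [0.5304, 0.143, 0.0002]
tool_rot: [[0.834, 0.526, 0.169], [0.515, -0.85, 0.106], [0.199, -0.001, -0.98]]
force: [-1.6, -1.0, -0.8]
gripper_width: 0.0002
grip_force: 0.8
```

```bash
python3 - <<'E'
from h import *
arm.get_image('side');rail(.024,-.0002,.2)
E
```

```text
24.32 q [ 0.13  0.67 -0.61  2.13  0.97  0.39 -2.25] pos [5.304e-01 1.430e-01 2.000e-04] F [-0.3 -0.4 -0.7] w -0.0002
cmd [1.  0.2 0.6] [-0.001 -0.001 -0.   ]
```

Emit:
{"fn": "apply_moves", "kwargs": {"commands": [[[2, 0, 0, 0, 0, 0], [2, 0, 0, 0, 0, 0], [2, 0, 0, 0, 0, 0], [-15, 0, -1, 0, 0, 0], [-40, 0, -10, 0, 0, 0], [-60, 0, -70, 0, -0.1, 0], [-60, 0, -110, 0, -0.2, 0]]]}}

```text
clock: 25.2
tool_pos: [0.4597, 0.0993, 0.0976]
tool_rot: [[0.85, 0.526, -0.005], [0.526, -0.85, 0.0], [-0.004, -0.003, -1.0]]
force: [3.0, 0.0, -1.7]
gripper_width: 0.0
grip_force: 0.0
```

Emit:
{"fn": "apply_moves", "kwargs": {"commands": [[[20, -50, -10, 0, 0, 0], [40, -105, -20, 0, 0, 0], [60, -150, -20, 0, 0, 0], [60, -150, -20, 0, 0, 0]]]}}

```text
clock: 25.7
tool_pos: [0.433, 0.2651, 0.1173]
tool_rot: [[0.847, 0.532, 0.002], [0.532, -0.847, 0.006], [0.005, -0.004, -1.0]]
force: [-0.4, -1.1, -0.2]
gripper_width: 0.0003
grip_force: 0.0
```

```bash
python3 - <<'E'
from h import *
import cv2
o=arm.get_obs();print(o['clock'],o['tool_pos'],o['force'])
im=arm.get_image('top');old=cv2.imread('pics/j.png')[:,:,::-1];
new=cv2.resize(im[185:265,160:260],None,fx=7,fy=7,interpolation=cv2.INTER_CUBIC)
d=np.abs(new.astype(int)-old).max(2)
def prof(I):
    q=[.511,.1308,.554];out=[]
    for s in range(0,236,4):
        u=(px(T([S(s,1,0 if s<28 else 20)],q))[0]-[160,185]+.5)*7
        if 0<=u[0]<700 and 0<=u[1]<560: out.append((s,*I[int(u[1]),int(u[0])].tolist()))
    return out
for a,b in zip(prof(old),prof(new)): print(a,b[1:])
r,g,b=[im[...,k].astype(int) for k in range(3)]
m=(r-b>60);m[:210]=0;m[232:]=0;m[:,:200]=0;m[:,225:]=0;v,u=np.nonzero(m);print('orange',m.sum(),u.min(),u.max(),v.min(),v.max())
# gap darks along full rail
q=[.511,.1308,.554];g=im.mean(2)
print([(s,int(min(g[tuple(np.round(px(T([S(s,y,14)],q))[0][::-1]).astype(int))] for y in(-6,0,6)))) for s in range(30,232,4)])
E
```

```text
25.7 [0.43297744 0.26507775 0.11734987] [-0.36345487 -1.14277805 -0.15341958]
(0, 96, 98, 97) (97, 98, 97)
(4, 109, 102, 91) (109, 100, 90)
(8, 144, 116, 73) (147, 119, 74)
(12, 155, 123, 67) (157, 125, 68)
(16, 158, 126, 69) (158, 124, 67)
(20, 158, 123, 67) (159, 126, 68)
(24, 162, 128, 68) (162, 128, 70)
(28, 162, 130, 75) (162, 130, 76)
(32, 136, 121, 101) (142, 127, 106)
(36, 201, 198, 188) (210, 207, 194)
(40, 238, 238, 235) (235, 233, 225)
(44, 245, 245, 245) (235, 233, 225)
(48, 245, 246, 247) (235, 234, 225)
(52, 246, 246, 247) (236, 234, 226)
(56, 246, 246, 247) (238, 238, 233)
(60, 246, 246, 247) (245, 245, 245)
(64, 246, 246, 247) (246, 246, 247)
(68, 246, 246, 247) (246, 246, 247)
(72, 246, 246, 247) (246, 246, 247)
(76, 246, 246, 247) (246, 246, 247)
(80, 246, 246, 247) (246, 246, 247)
(84, 242, 243, 244) (243, 243, 244)
(88, 221, 220, 220) (230, 229, 228)
(92, 224, 223, 221) (228, 228, 226)
(96, 225, 226, 226) (227, 227, 226)
(100, 242, 243, 244) (242, 243, 244)
(104, 246, 246, 247) (246, 246, 247)
(108, 246, 246, 247) (246, 246, 247)
(112, 246, 246, 247) (246, 246, 247)
(116, 246, 246, 247) (246, 246, 247)
(120, 246, 246, 247) (246, 246, 247)
(124, 246, 246, 247) (246, 246, 247)
orange 26 209 214 218 225
[(30, 124), (34, 160), (38, 220), (42, 225), (46, 220), (50, 220), (54, 223), (58, 230), (62, 244), (66, 245), (70, 245), (74, 245), (78, 245), (82, 241), (86, 222), (90, 214), (94, 204), (98, 208), (102, 243), (106, 245), (110, 245), (114, 245), (118, 245), (122, 245), (126, 245), (130, 245), (134, 245), (138, 245), (142, 245), (146, 242), (150, 221), (154, 199), (158, 191), (162, 221), (166, 243), (170, 245), (174, 245), (178, 245), (182, 245), (186, 245), (190, 245), (194, 245), (198, 245), (202, 245), (206, 245), (210, 240), (214, 226), (218, 205), (222, 196), (226, 160), (230, 113)]
```

```bash
python3 -c "
from workcell import arm
print(arm.hand_in())"
```

```text
the job is handed in; nothing more can be done
None
```

Both large blocks are in the magazine behind the first, pins uphill. In the last top view the rearmost block rests on the raised catch; the job was handed in at about 26 s with the gripper clear, and the arm touched none of the bystanders.

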